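# Turn the loupe turret to its smallest lens

### The job

Set the bench loupe to its strongest lens: push on a tab of the three-lens turret with the fingertips and turn it gently until the smallest lens, the one with three raised dots on its arm, is centred over the little silver cup on the stage. Grip and lift nothing, keep off the lenses, and leave the stand, the cup and the things lying around where they are.

Things in the scene. Friction and masses are not known exactly. Their poses are not given: they have to be found in the camera images.
- stand: loose loupe stand, 1.8 kg, held on the bench only by its weight: grey base 160 x 104 x 14 mm, origin at the centre of its underside, z up, x along its long side from the stage to the post. A round steel post (20 mm thick, up to 103 mm) stands 28 mm along +x; on it turns a turret with three spokes 120 degrees apart, each with an arm, a lens and, outermost, a pushing tab (reaching 112 mm from the axis). Nothing stands higher than 121 mm above the base's underside
- axis (a point): point on the upright turning axis of the turret, at lens height (105 mm above the stand's underside)
- stage (a point): centre of the top of the stage, a dark round pedestal 42 mm across and 28 mm high on the base, 55 mm from the turret axis: a lens passes straight over it
- turret (a joint): turning angle of the turret in rad, growing anticlockwise seen from above; at 0 the smallest lens is exactly over the stage. It starts between 1.2 and 5.0, turns freely either way past a full turn, needs about 1 N at a tab and stays where it is left (friction, no clicks and no spring)
- cup: loose silver bezel cup lying on the middle of the stage, 27 mm across, 8 mm high; origin at the centre of its underside
- lens1: the largest lens of the turret: clear glass of 32 mm in a dark steel ring 38 mm across and 12 mm high, with one raised brass dot on the arm between it and the hub; origin at the lens centre, 55 mm from the turret axis and 105 mm above the stand's underside; its x axis points away from the turret axis, z up
- lens2: the middle-sized lens of the turret: clear glass of 23 mm in a dark steel ring 29 mm across and 12 mm high, with two raised brass dots in a row on the arm between it and the hub; origin at the lens centre, 55 mm from the turret axis and 105 mm above the stand's underside; its x axis points away from the turret axis, z up
- lens3: the smallest lens of the turret: clear glass of 15 mm in a dark steel ring 21 mm across and 12 mm high, with three raised brass dots in a row on the arm between it and the hub; origin at the lens centre, 55 mm from the turret axis and 105 mm above the stand's underside; its x axis points away from the turret axis, z up
- tab1: pushing tab of the largest lens: an upright aluminium plate beyond that lens, on the same spoke; 30 mm long along the spoke (its x, away from the turret axis), 4 mm thick (its y, the way the turret turns) and 20 mm high (z); origin at the middle of the plate, 97 mm from the turret axis and 111 mm above the stand's underside; under it is free air down to the bench or the stand's base, above it nothing
- tab2: pushing tab of the middle-sized lens: an upright aluminium plate beyond that lens, on the same spoke; 30 mm long along the spoke (its x, away from the turret axis), 4 mm thick (its y, the way the turret turns) and 20 mm high (z); origin at the middle of the plate, 97 mm from the turret axis and 111 mm above the stand's underside; under it is free air down to the bench or the stand's base, above it nothing
- tab3: pushing tab of the smallest lens: an upright aluminium plate beyond that lens, on the same spoke; 30 mm long along the spoke (its x, away from the turret axis), 4 mm thick (its y, the way the turret turns) and 20 mm high (z); origin at the middle of the plate, 97 mm from the turret axis and 111 mm above the stand's underside; under it is free air down to the bench or the stand's base, above it nothing
- wax: loose block of beeswax, 30 x 46 x 19 mm, origin at the centre of its underside; a bystander
- pliers: loose pliers, 46 x 134 x 12 mm, lying flat; a bystander
- tweezers: loose tweezers, 11 x 118 x 13 mm, lying flat; a bystander
- dish: loose small round aluminium cup, 34 mm across, 14 mm high; a bystander

How it is judged:
By the outcome, as a careful person would: the job done as asked, in the order asked, and still so for the second after the job is handed in, with the robot touching nothing.
It also fails if it takes over 48 s, if anything falls off the work surface, if the arm or the gripper's body presses on something with over 40 N, if the wrist force passes 120 N, or if a joint passes its speed limit or range.

### The arm

A 6-joint arm with a two-finger parallel gripper is mounted at the origin on a cart in front of the work surface, level with it; the furniture and walls round the work are solid. World frame = base frame: x ahead of the robot, y to its left, z up, the work surface at z = 0. Lengths are in mm, angles in rad, forces in N, time in s.
With the tool pointing down it reaches from about 225 to 725 mm from the base axis. Payload 3.1 kg.
Tool frame: the origin (TCP) lies at the very end of the fingers, on their centre line; the grasp point (between the pads) lies 19 mm behind it; x points along the fingers, y is the direction in which the jaws open and shut, and the axes are right-handed (so a half turn about x gives the same grasp; the last joint's range is limited). The gripper opens to 85 mm and grips with 20 to 120 N. Pads are 22 mm wide; open, the fingers measure 114 mm over their backs; the gripper's body (76 mm by 85 mm) begins 54 mm behind the grasp point. The pads swing forward as they close: fully open they stand 13 mm farther back than shut.
Start: joints at [-1.301, 0.048, 0.099, 1.622, 0, 1.443], TCP at [203.365, -484.004, 231.312] pointing down, gripper open.
Joint ranges: [-2.91, 2.91], [-0.99, 1.94], [-1.21, 1.42], [-2.12, 2.29], [-1.49, 1.47], [-3.14, 3.14]. Speed limits (rad/s): [2.79, 2.79, 3.14, 3.14, 3.14, 3.14].

### API

Orientations are given as a rotation vector (axis times angle).
In Python, from workcell import * gives the robot as it stands. The module is installed in compiled form; this text tells all that it offers. Calls block until the motion is done:
- goto(position, orientation): joint-space move of the TCP to a pose.
- movel(position, rot=None, vel=150): straight line of the TCP; rot=None keeps the orientation; vel is the mean speed in mm/s.
- movej(angles): joint-space move.
- gripper_open() and gripper_close(effort=None): open the fingers fully, or close them until they stop; effort is the grip in N (None keeps the last).
- sleep(seconds).
- solve_ik(position, orientation): joint angles nearest the present ones, or None.
- read_state(): the state.
- grab_frame(name): name is "scene" or "top" or "wrist"; returns the picture (420x560x3 uint8, red, green, blue); there is no depth.
- camera_params(name): a dict with "camera_matrix" (3x3 intrinsics, pixels), "R" (3x3) and "t" (3): a world point X has camera coordinates R X + t. Camera axes: x right, y down, z forward; pixel columns grow to the right and rows downward; lengths in mm; the calibration is good to about 2 mm. A picture is of the moment at which its call begins: read the wrist's pose just before it. camera_params takes no time and is no camera call; for the wrist camera it gives the pose at the moment of the call.
A pose or a line that the arm cannot do raises PlanningError and nothing moves.
- job_done(): hands the job in, once; it reports no verdict.
The state is a dict: "time_s": time; "joint_positions": joint angles; "joint_vel": joint speeds; "tau": joint torques, N m; "ee_pos": TCP position; "ee_rot": TCP orientation; "force": force on the tool from outside, world axes, zero at the start; "torque": the same for the moment, N m; "finger_gap": opening from 0.0 (shut) to 1.0 (fully open).
Only numpy, scipy, OpenCV 4.12 (cv2) and the standard library are available. Lean on these libraries where they do the work, as an engineer would, in place of code of your own. Each camera call takes 0.05 s, during which the arm holds its last target.

## Working session

There is one attempt and no reset: what is moved stays moved. The work goes in short steps, each a Python script; the robot and the scene stay as the last script left them, time stands still between calls to the robot, and variables do not carry over. Pictures are saved under pics/ and viewed, and the job is handed in when it is done.

```bash
mkdir -p pics; python3 - <<'E'
from workcell import *
import cv2
s=read_state();print(s)
for n in("scene","top","wrist"):
    p=camera_params(n);print(n,p)
    cv2.imwrite(f"pics/{n}0.png",grab_frame(n)[:,:,::-1])
E
```

```text
{'time_s': 0.0, 'joint_positions': array([-1.30079129e+00,  4.87775703e-02,  9.75977621e-02,  1.62196700e+00,
        5.50805909e-06,  1.44300380e+00]), 'joint_vel': array([-0.00188861, -0.00056532, -0.00032686,  0.00029239,  0.00086312,
       -0.00037598]), 'tau': array([ 5.76528528e-04, -3.38781917e+01,  3.20015252e+01,  2.02710810e-02,
       -2.22642980e-04,  2.43429746e-06]), 'ee_pos': array([ 203.21267918, -483.4304835 ,  230.10314308]), 'ee_rot': array([ 2.00373097,  0.40630969, -2.00406111]), 'force': array([ 0.24195674,  0.89350383, -0.46657813]), 'torque': array([ 0.02269949, -0.05137738,  0.0588212 ]), 'finger_gap': 1.0030968865090228}
scene {'camera_matrix': array([[477.72381176,   0.        , 284.79403689],
       [  0.        , 477.72381176, 206.85593921],
       [  0.        ,   0.        ,   1.        ]]), 'R': array([[-0.85630505, -0.51604149, -0.02104362],
       [-0.30909842,  0.54470025, -0.77958951],
       [ 0.413763  , -0.66106189, -0.62593718]]), 't': array([400.83744064, 293.1816023 , 821.53366996])}
top {'camera_matrix': array([[421.470959  ,   0.        , 282.47516164],
       [  0.        , 421.470959  , 208.6784447 ],
       [  0.        ,   0.        ,   1.        ]]), 'R': array([[-0.01340282, -0.99987088, -0.00886485],
       [-0.98890211,  0.01456665, -0.14785273],
       [ 0.14796277,  0.00678482, -0.98896966]]), 't': array([-93.45167582, 555.12329034, 853.79365463])}
wrist {'camera_matrix': array([[325.52922326,   0.        , 280.90465272],
       [  0.        , 325.52922326, 212.05825833],
       [  0.        ,   0.        ,   1.        ]]), 'R': array([[ 0.38732335, -0.92193927, -0.00293464],
       [-0.8892444 , -0.37442409,  0.26277555],
       [-0.2433619 , -0.09916949, -0.96485253]]), 't': array([-523.25898314,  -34.7067061 ,  378.53975317])}
```

View pics/top0.png

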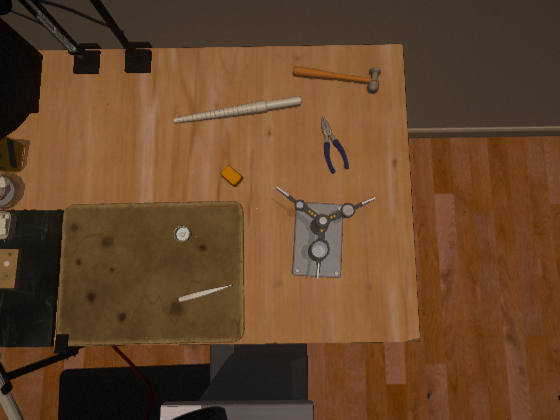

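View pics/scene0.png

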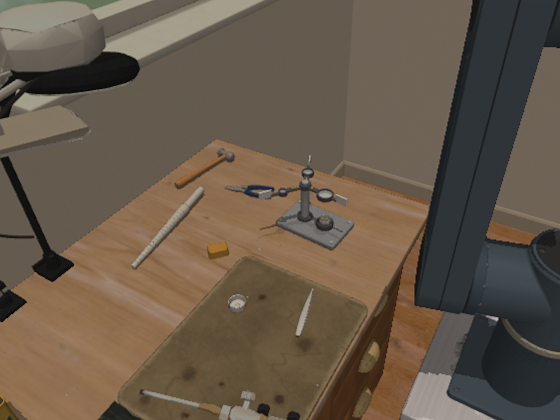

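View pics/wrist0.png

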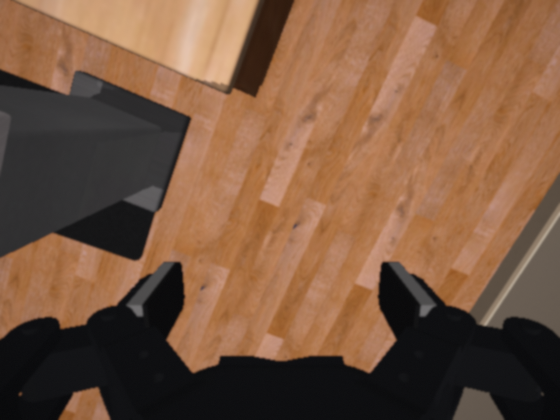

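```bash
python3 - <<'E'
import cv2
a=cv2.imread("pics/top0.png")[170:290,260:390]
cv2.imwrite("pics/topz.png",cv2.resize(a,None,fx=5,fy=5,interpolation=cv2.INTER_CUBIC))
a=cv2.imread("pics/scene0.png")[145:255,220:380]
cv2.imwrite("pics/scz.png",cv2.resize(a,None,fx=5,fy=5,interpolation=cv2.INTER_CUBIC))
E
```

```text
(no output)
```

View pics/topz.png

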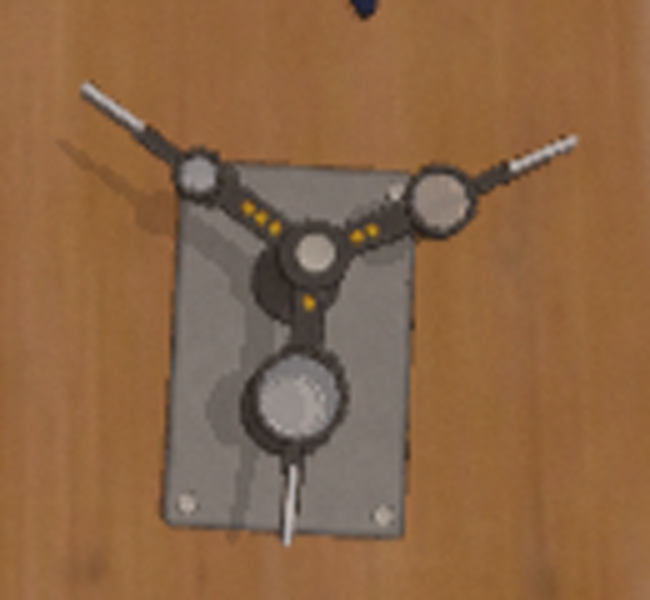

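View pics/scz.png

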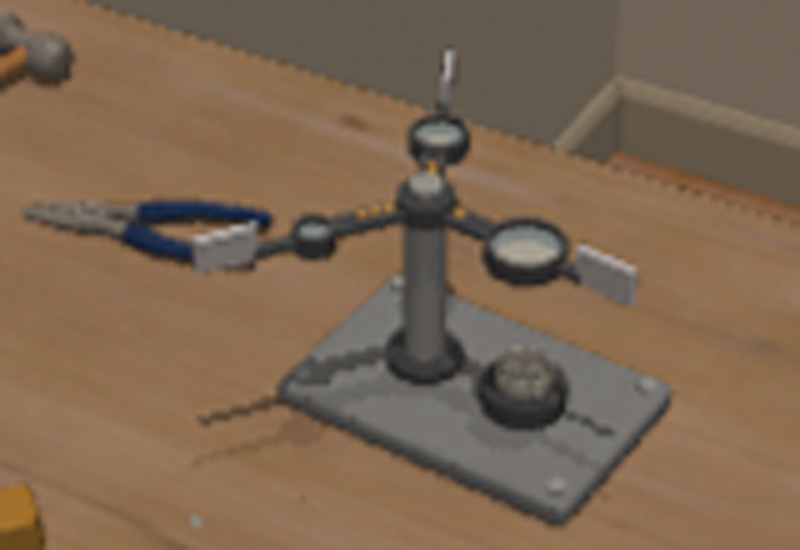

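```bash
cat > h.py <<'E'
import numpy as np, cv2
from scipy.optimize import least_squares
def proj(P,c):
    X=np.atleast_2d(P)@np.array(c["R"]).T+np.array(c["t"]); u=X@np.array(c["camera_matrix"]).T
    return u[:,:2]/u[:,2:]
def model(q):
    x,y,yaw,phi=q
    Rz=np.array([[np.cos(yaw),-np.sin(yaw),0],[np.sin(yaw),np.cos(yaw),0],[0,0,1]])
    W=lambda p:Rz@np.array(p,float)+[x,y,0]
    m={}
    for i,(a,b) in enumerate([(-80,-52),(-80,52),(80,52),(80,-52)]): m[f"c{i}"]=W([a,b,14])
    m["stage"]=W([-27,0,42]); m["cuptop"]=W([-27,0,50]); m["axis"]=W([28,0,105])
    return m,W
def spoke(q,k,r,z,off):  # off: angle of lens k relative to lens3
    a=np.pi+q[3]+off
    return model(q)[1]([28+r*np.cos(a),r*np.sin(a),z])
E
python3 - <<'E'
from h import *
from workcell import camera_params
T=camera_params("top");S=camera_params("scene")
f=lambda u,v,o:np.array([(u+.5)/5-.5+o[0],(v+.5)/5-.5+o[1]])
to=(260,170);so=(220,145)
s=+1
def obs(D):
    # stage end is lower in top image (toward robot): which base corners -> try
    L=[]
    return L
best=None
corn_top=[(180,163),(412,172),(403,536),(165,522)]
for sg in(1,-1):
  def pts(q):
    m,W=model(q)
    o1,o2=(sg*2*np.pi/3,-sg*2*np.pi/3)
    A=[("t l3",spoke(q,3,55,108,0),(199,175)),("t l2",spoke(q,2,55,108,o2),(440,200)),("t l1",spoke(q,1,55,110,o1),(296,400)),
       ("t t3",spoke(q,3,112,121,0),(84,88)),("t t2",spoke(q,2,112,121,o2),(575,140)),("t t1",spoke(q,1,112,121,o1),(287,543)),
       ("t c0",m["c1"],(165,522)),("t c1",m["c0"],(403,536)),("t c2",m["c2"],(180,163)),("t c3",m["c3"],(412,172))]
    B=[("s l3",spoke(q,3,55,111,0),(314,230)),("s l2",spoke(q,2,55,111,o2),(440,133)),("s l1",spoke(q,1,55,111,o1),(526,243)),
       ("s cup",m["cuptop"],(525,365)),("s c2",m["c2"],(281,388)),("s c1",m["c1"],(562,515)),("s c0",m["c0"],(668,390))]
    return A,B
  def res(q,full=False):
    A,B=pts(q); r=[];n=[]
    for cam,off,X in((T,to,A),(S,so,B)):
      for nm,P,uv in X: r.append(proj(P,cam)[0]-f(*uv,off)); n.append(nm)
    return (n,np.array(r)) if full else np.ravel(r)
  for p0 in np.arange(0,6.28,1):
    o=least_squares(res,[450,-100,0,p0],x_scale=[10,10,.1,.1],loss="soft_l1")
    if best is None or o.cost<best[0]: best=(o.cost,sg,o.x,res(o.x,True))
print(best[:3]); 
for n,r in zip(*best[3]): print(n,r.round(1))
q=best[2]; m,_=model(q); print(m["axis"],m["stage"])
E
```

```text
(np.float64(9.881714299970582), 1, array([ 4.90527052e+02, -1.75778146e+02, -7.05449954e-02,  4.13544047e+00]))
t l3 [-0.6 -0.2]
t l2 [-0.4  0.1]
t l1 [ 0.1 -0.6]
t t3 [-1.1 -0.9]
t t2 [ 0.3 -0.6]
t t1 [-0.6  0.6]
t c0 [-1.2  0.9]
t c1 [-0.1  0.9]
t c2 [-0.2 -1. ]
t c3 [ 0.8 -0.2]
s l3 [ 0.3 -0.2]
s l2 [ 0.1 -0.2]
s l1 [0.4 0.2]
s cup [ 0.5 -3.7]
s c2 [-1.1 -0.9]
s c1 [ 0.8 -0.4]
s c0 [ 2.1 -0.7]
[ 518.45740836 -177.75176814  105.        ] [ 463.59420801 -173.87501077   42.        ]
```

```bash
cat >> h.py <<'E'
from scipy.spatial.transform import Rotation as Ro
AX=np.array([518.46,-177.75]); Q=np.array([490.53,-175.78,-0.0705,4.1354]); 
GOAL=Q[2]+np.pi
def pose(th,back=13.,R=103.,z=104.,flip=1):
    er=np.array([np.cos(th),np.sin(th),0]);et=np.array([-np.sin(th),np.cos(th),0])
    p=np.array([AX[0],AX[1],z])+R*er-back*et
    y=flip*er;x=np.array([0,0,-1.]);zz=np.cross(x,y)
    return p,Ro.from_matrix(np.c_[x,y,zz]).as_rotvec()
E
python3 - <<'E'
from h import *
from workcell import *
th0=Q[2]+np.pi+Q[3]-2*np.pi
print("th0",th0,"goal",GOAL, Ro.from_rotvec(read_state()['ee_rot']).as_matrix().round(2))
for fl in(1,-1):
    for th in np.linspace(th0,GOAL,6):
        p,r=pose(th,flip=fl); j=solve_ik(p,r); print(fl,round(th,2),p.round(),None if j is None else np.round(j,2))
    p,r=pose(th0,back=40,z=190,flip=fl);print(p,np.round(solve_ik(p,r),2))
E
```

```text
th0 0.9233073464102066 goal 3.071092653589793 [[-0.    0.39 -0.92]
 [ 0.   -0.92 -0.39]
 [-1.   -0.   -0.  ]]
1 0.92 [ 591. -103.  104.] [-0.29  0.25  0.07  1.39  0.    0.36]
1 1.35 [553. -80. 104.] [-0.26  0.15 -0.05  1.38  0.   -0.05]
1 1.78 [510. -74. 104.] [-0.28  0.03 -0.17  1.37  0.   -0.49]
1 2.21 [467. -87. 104.] [-0.33 -0.07 -0.27  1.37  0.   -0.97]
1 2.64 [ 434. -117.  104.] [-0.41 -0.14 -0.33  1.38 -0.   -1.48]
1 3.07 [ 417. -158.  104.] [-0.51 -0.15 -0.35  1.38  0.   -2.01]
[ 612.49214523 -119.72452573  190.        ] [-0.3   0.31  0.31  1.57  0.    0.35]
-1 0.92 [ 591. -103.  104.] [-0.29  0.25  0.07  1.39 -0.   -2.78]
-1 1.35 [553. -80. 104.] [-0.26  0.15 -0.05  1.38  0.    3.1 ]
-1 1.78 [510. -74. 104.] [-0.28  0.03 -0.17  1.37  0.    2.65]
-1 2.21 [467. -87. 104.] [-0.33 -0.07 -0.27  1.37  0.    2.17]
-1 2.64 [ 434. -117.  104.] [-0.41 -0.14 -0.33  1.38  0.    1.66]
-1 3.07 [ 417. -158.  104.] [-0.51 -0.15 -0.35  1.38  0.    1.13]
[ 612.49214523 -119.72452573  190.        ] [-0.3   0.31  0.31  1.57 -0.   -2.79]
```

```bash
python3 - <<'E'
from h import *
from workcell import *
th0=Q[2]+np.pi+Q[3]-2*np.pi
gripper_close(30)
p,r=pose(th0,back=40,z=200); goto(p,r)
s=read_state();print(s['time_s'],s['ee_pos'],p,s['finger_gap'],s['force'])
for n in("wrist","top"): cv2.imwrite(f"pics/{n}1.png",grab_frame(n)[:,:,::-1])
a=cv2.imread("pics/top1.png")[170:290,260:390]
cv2.imwrite("pics/top1z.png",cv2.resize(a,None,fx=5,fy=5,interpolation=cv2.INTER_CUBIC))
E
```

```text
2.8917 [ 612.23314429 -120.84597754  200.18889628] [ 612.49214523 -119.72452573  200.        ] 0.0026918466480472213 [-0.90027624 -0.10633199  0.32882528]
```

View pics/wrist1.png

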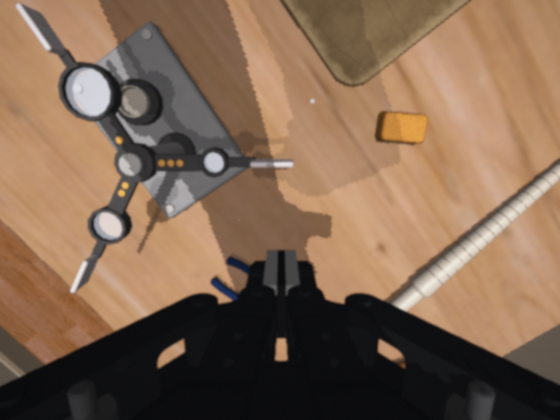

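View pics/top1z.png

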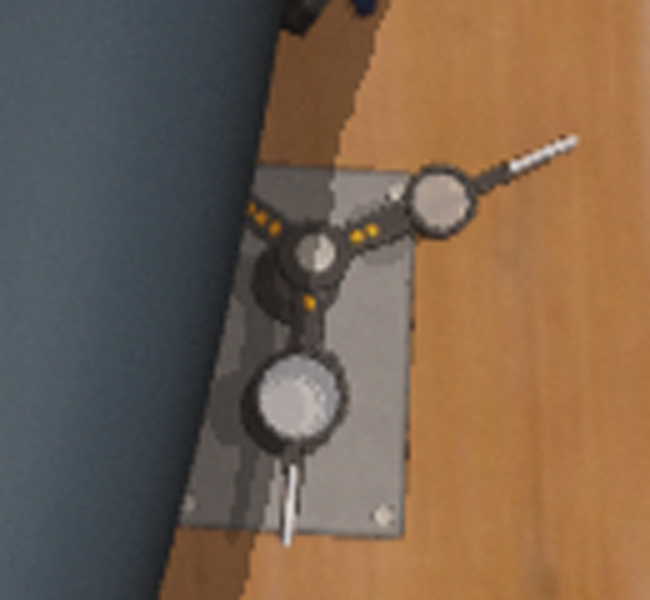

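The wrist view shows the whole turret: three-dot lens at (215,160), its tab running horizontally to (293,163), hub at (134,161), fingertips at (282,255). Now I'll check the fit against this view.

```bash
python3 - <<'E'
from h import *
from workcell import *
c=camera_params("wrist");m,_=model(Q)
o=2*np.pi/3
for n,P in [("l3",spoke(Q,3,55,111,0)),("tab3 in",spoke(Q,3,82,121,0)),("tab3 out",spoke(Q,3,112,121,0)),("l1",spoke(Q,1,55,111,o)),("l2",spoke(Q,2,55,111,-o)),("hub",model(Q)[1]([28,0,112])),("c0",m["c0"]),("c1",m["c1"]),("c2",m["c2"]),("c3",m["c3"]),("tab1out",spoke(Q,1,112,121,o)),("tab2out",spoke(Q,2,112,121,-o)),("tcp",read_state()['ee_pos'])]: print(n,proj(P,c)[0].round(1))
a=cv2.imread("pics/wrist1.png")[0:300,0:330]
cv2.imwrite("pics/w1z.png",cv2.resize(a,None,fx=2,fy=2,interpolation=cv2.INTER_CUBIC))
E
```

```text
l3 [215.  162.6]
tab3 in [251.9 164.2]
tab3 out [296.1 164.1]
l1 [87.9 91.4]
l2 [108.1 226.9]
hub [136.8 162.9]
c0 [64.8 85. ]
c1 [150.5  17.4]
c2 [251.4 166.5]
c3 [170.1 220.6]
tab1out [18.   2.6]
tab2out [ 72.9 293.1]
tcp [281.5 269.5]
```

View pics/w1z.png

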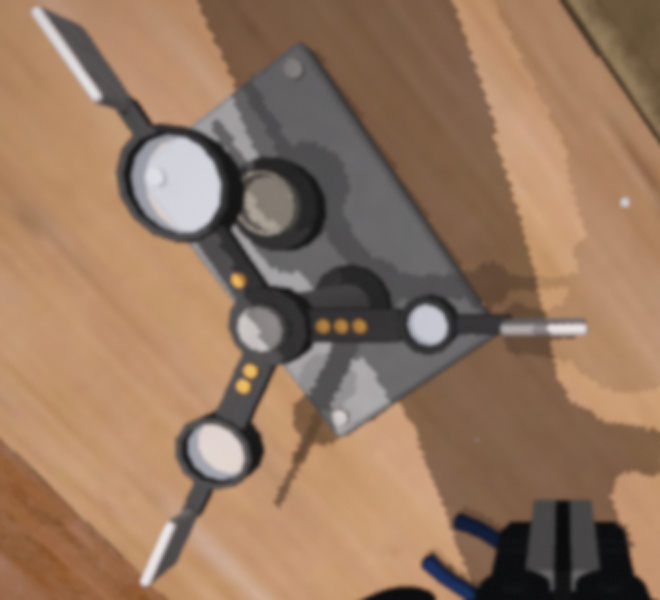

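```bash
python3 - <<'E'
from h import *
from workcell import *
th0=Q[2]+np.pi+Q[3]-2*np.pi
def st(t):
    s=read_state();print(t,round(s['time_s'],2),s['ee_pos'].round(1),s['force'].round(1))
p,r=pose(th0,back=40); movel(p,r,vel=120); st("down")
p,r=pose(th0,back=17); movel(p,r,vel=60); st("near")
p,r=pose(th0+.05); movel(p,r,vel=25); st("contact")
for th in np.linspace(th0+.05,GOAL-.12,9)[1:]:
    p,r=pose(th); movel(p,r,vel=45); st(round(th,2))
    if np.hypot(*read_state()['force'][:2])>8: print("force!");break
cv2.imwrite("pics/wrist2.png",grab_frame("wrist")[:,:,::-1])
cv2.imwrite("pics/scene2.png",grab_frame("scene")[:,:,::-1])
E
```

```text
down 3.94 [ 613.1 -120.   105.1] [ 0.4 -0.6  0.3]
near 4.47 [ 594.3 -105.8  104.4] [-0.1 -0.6  0.1]
contact 4.99 [587.  -99.7 103.9] [0.4 1.5 0.3]
1.22 5.71 [566.1 -85.4 104. ] [-0.3 -0.1  0.2]
1.47 6.42 [542.1 -76.7 104. ] [-0.5  0.5  0.1]
1.71 7.14 [516.6 -73.9 104. ] [0.3 0.8 1.1]
1.96 7.86 [491.3 -77.6 104. ] [-0.3  0.9 -0.5]
2.21 8.57 [467.6 -87.3 104. ] [-0.2  0.1  0.7]
2.46 9.29 [ 447.  -102.5  104. ] [-0.2  0.9  0.6]
2.7 10.01 [ 430.7 -122.2  104. ] [ 0.7 -0.1  0.7]
2.95 10.72 [ 419.8 -145.4  104. ] [-0.3 -0.4 -0.9]
```

View pics/wrist2.png

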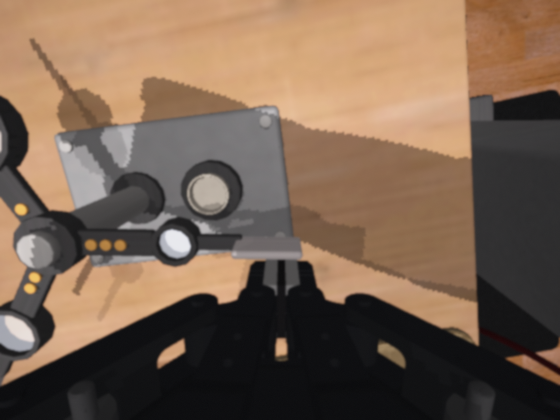

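View pics/scene2.png

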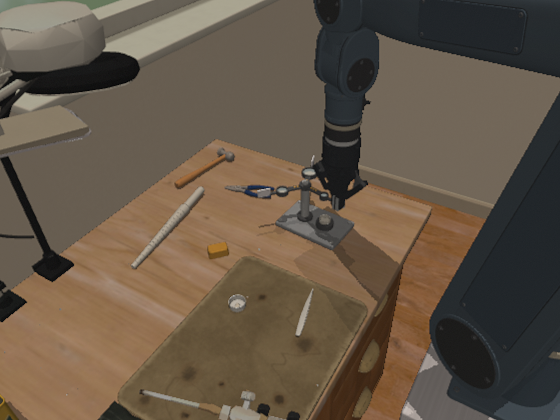

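```bash
python3 - <<'E'
from h import *
from workcell import *
def st(t):
    s=read_state();print(t,round(s['time_s'],2),s['ee_pos'].round(1),s['force'].round(1))
p,r=pose(GOAL-.02); movel(p,r,vel=15); st("a")
p,r=pose(GOAL-.02,back=50); movel(p,r,vel=80); st("b")
p,r=pose(GOAL-.02,back=60,z=200); movel(p,r,vel=120); sleep(.2); st("c")
c=camera_params("wrist")
im=grab_frame("wrist");cv2.imwrite("pics/wrist3.png",im[:,:,::-1])
cv2.imwrite("pics/top3.png",grab_frame("top")[:,:,::-1])
np.savez("c3.npz",**c)
cv2.imwrite("pics/w3z.png",cv2.resize(im[0:280,0:390,::-1],None,fx=2,fy=2,interpolation=cv2.INTER_CUBIC))
a=cv2.imread("pics/top3.png")[170:290,260:390]
cv2.imwrite("pics/top3z.png",cv2.resize(a,None,fx=5,fy=5,interpolation=cv2.INTER_CUBIC))
E
```

```text
a 11.67 [ 417.1 -155.7  104. ] [-0.4  1.   0. ]
b 12.28 [ 420.5 -118.5  104. ] [-0.8 -0.3 -0.1]
c 13.44 [ 420.8 -108.5  199. ] [-0.4 -0.7 -0.1]
```

View pics/w3z.png

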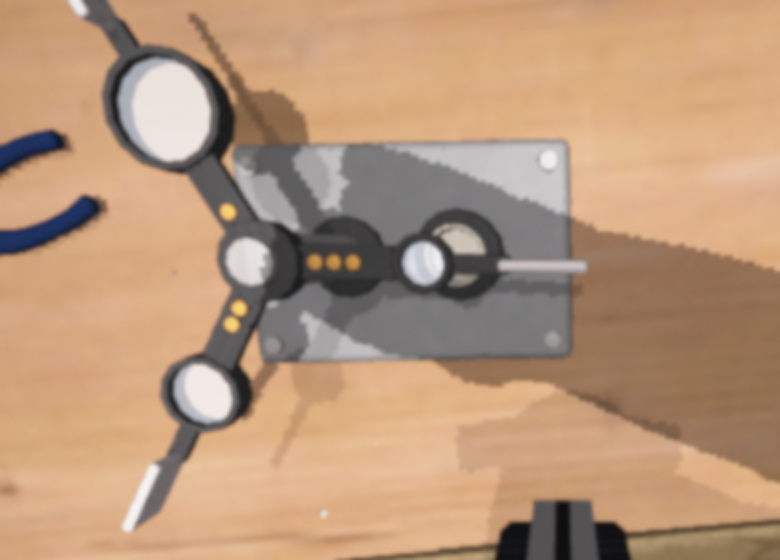

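View pics/top3z.png

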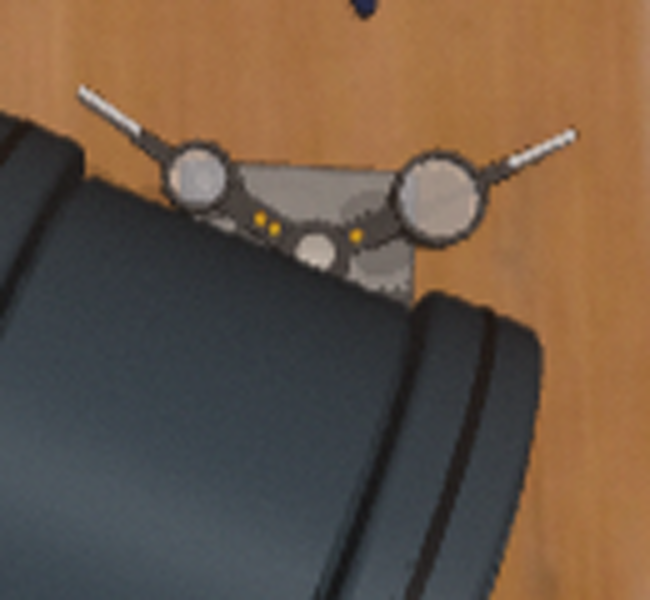

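```bash
cat > fit3.py <<'E'
from h import *
def fit(c,obs,q0,rot=True):
    o=2*np.pi/3
    def pts(q):
        m,W=model(q)
        d=dict(c0=m["c0"],c1=m["c1"],c2=m["c2"],c3=m["c3"],hub=W([28,0,114]))
        for k,of in((3,0),(1,o),(2,-o)):
            d[f"l{k}"]=spoke(q,k,55,111,of);d[f"i{k}"]=spoke(q,k,82,121,of);d[f"o{k}"]=spoke(q,k,112,121,of)
        return d
    def res(v,full=False):
        d=pts(v[:4]);cc=dict(c)
        dR=Ro.from_rotvec(v[4:7]).as_matrix()
        cc["R"]=dR@c["R"];cc["t"]=dR@c["t"]
        r=np.array([proj(d[k],cc)[0]-(np.array(obs[k])/2-.25) for k in obs])
        if full: return r
        return np.r_[r.ravel(),v[4:7]/(.006 if rot else 1e-6)]
    s=least_squares(res,np.r_[q0,0,0,0],x_scale=[10,10,.1,.1,.01,.01,.01],loss="soft_l1")
    print("q",s.x.round(4),"cost",round(s.cost,2)); print({k:tuple(x) for k,x in zip(obs,res(s.x,True).round(1))})
    J=s.jac;print("sd phi",np.sqrt(np.linalg.inv(J.T@J)[3,3]).round(4)); return s.x
E
python3 - <<'E'
from fit3 import *
c=dict(np.load("c3.npz"))
obs=dict(c0=(571,355),c1=(569,141),c2=(235,146),c3=(262,361),l3=(425,263),l1=(167,108),l2=(206,390),i3=(500,265),o3=(586,267),o2=(129,528))
m={}
q0=np.r_[Q[:3],0.]
for a in (obs,{**obs,**{'c0':obs['c1'],'c1':obs['c0'],'c2':obs['c3'],'c3':obs['c2']}}):
    for rot in(0,1): fit(c,a,q0,rot)
E
```

```text
q [ 4.888972e+02 -1.702629e+02 -3.315000e-01  2.226000e-01  0.000000e+00
  0.000000e+00  0.000000e+00] cost 453.3
{'c0': (np.float64(11.9), np.float64(-76.4)), 'c1': (np.float64(-12.3), np.float64(133.4)), 'c2': (np.float64(-0.4), np.float64(94.1)), 'c3': (np.float64(-1.6), np.float64(-123.1)), 'l3': (np.float64(0.8), np.float64(-0.1)), 'l1': (np.float64(-0.6), np.float64(-0.8)), 'l2': (np.float64(-1.3), np.float64(2.0)), 'i3': (np.float64(1.4), np.float64(0.1)), 'o3': (np.float64(4.0), np.float64(-0.1)), 'o2': (np.float64(-0.4), np.float64(1.0))}
sd phi 0.0215
q [ 4.924629e+02 -1.706655e+02 -3.369000e-01  2.264000e-01 -3.000000e-04
  1.190000e-02  1.500000e-03] cost 449.79
{'c0': (np.float64(12.4), np.float64(-75.9)), 'c1': (np.float64(-12.3), np.float64(133.8)), 'c2': (np.float64(0.7), np.float64(93.6)), 'c3': (np.float64(-0.1), np.float64(-122.9)), 'l3': (np.float64(-0.2), np.float64(-0.1)), 'l1': (np.float64(-0.4), np.float64(-0.3)), 'l2': (np.float64(-1.3), np.float64(1.6)), 'i3': (np.float64(0.0), np.float64(0.1)), 'o3': (np.float64(2.6), np.float64(-0.1)), 'o2': (np.float64(-0
[... 453 characters left out ...]
 'i3': (np.float64(0.9), np.float64(0.1)), 'o3': (np.float64(3.4), np.float64(-0.1)), 'o2': (np.float64(-0.7), np.float64(1.2))}
sd phi 0.0138
q [ 4.911536e+02 -1.777380e+02 -8.390000e-02 -2.620000e-02 -1.100000e-03
  1.210000e-02  1.500000e-03] cost 12.41
{'c0': (np.float64(3.1), np.float64(-1.1)), 'c1': (np.float64(2.4), np.float64(2.5)), 'c2': (np.float64(0.2), np.float64(0.6)), 'c3': (np.float64(-0.7), np.float64(-1.8)), 'l3': (np.float64(-0.4), np.float64(-0.0)), 'l1': (np.float64(-0.6), np.float64(-0.2)), 'l2': (np.float64(-1.4), np.float64(1.7)), 'i3': (np.float64(-0.2), np.float64(0.1)), 'o3': (np.float64(2.3), np.float64(-0.1)), 'o2': (np.float64(-0.2), np.float64(0.1))}
sd phi 0.01
```

```bash
python3 - <<'E'
from h import *
from workcell import *
c=camera_params("wrist");C=-c["R"].T@c["t"];s=read_state();print(C,s['ee_pos'],c["R"][2])
# camera over stage line, slightly outward
St=np.array([463.6,-173.9]); d=C-s['ee_pos']
# view ray to lens vertical-plane: camera in plane of axis+stage
er=np.array([np.cos(GOAL),np.sin(GOAL)]);et=np.array([-er[1],er[0]])
tgt=St-d[:2]
p=np.array([tgt[0],tgt[1],215.])
movel(p,s['ee_rot'],vel=120);sleep(.3)
c=camera_params("wrist");print(-c["R"].T@c["t"],read_state()['time_s'])
im=grab_frame("wrist");np.savez("c4.npz",**c);cv2.imwrite("pics/wrist4.png",im[:,:,::-1])
print(proj([[*St,105],[*AX,105],[*St,42]],c))
E
```

```text
[ 414.36012829 -174.81198855  341.88287969] [ 420.94232557 -108.55040572  199.33707626] [ 0.02260126  0.26347352 -0.96440183]
[ 463.11189303 -173.87908381  357.4859621 ] 14.4167
[[279.71112274 122.81117209]
 [206.27263257 124.40015269]
 [279.84139346 122.80466931]]
```

View pics/wrist4.png

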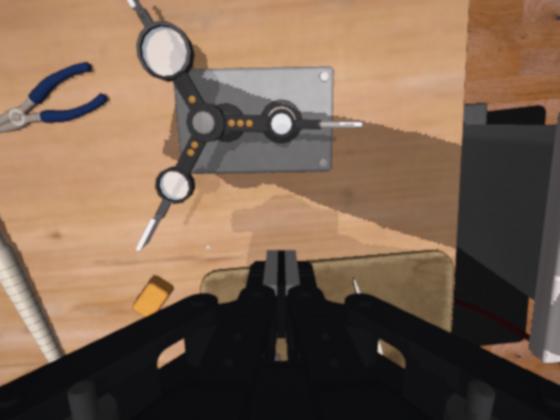

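```bash
python3 - <<'E'
import cv2
a=cv2.imread("pics/wrist4.png")[55:185,165:375]
cv2.imwrite("pics/w4z.png",cv2.resize(a,(798,494),interpolation=cv2.INTER_CUBIC))
a=cv2.imread("pics/wrist4.png")[90:155,235:335]
cv2.imwrite("pics/w4zz.png",cv2.resize(a,(800,520),interpolation=cv2.INTER_CUBIC))
E
```

```text
(no output)
```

View pics/w4z.png

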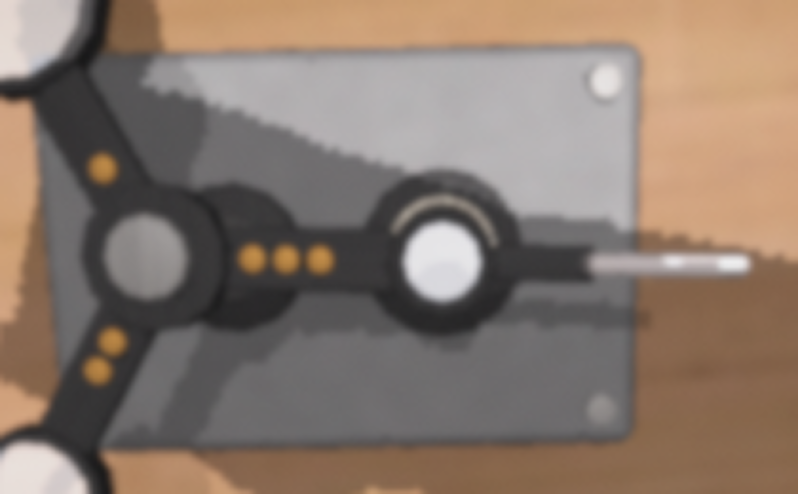

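View pics/w4zz.png

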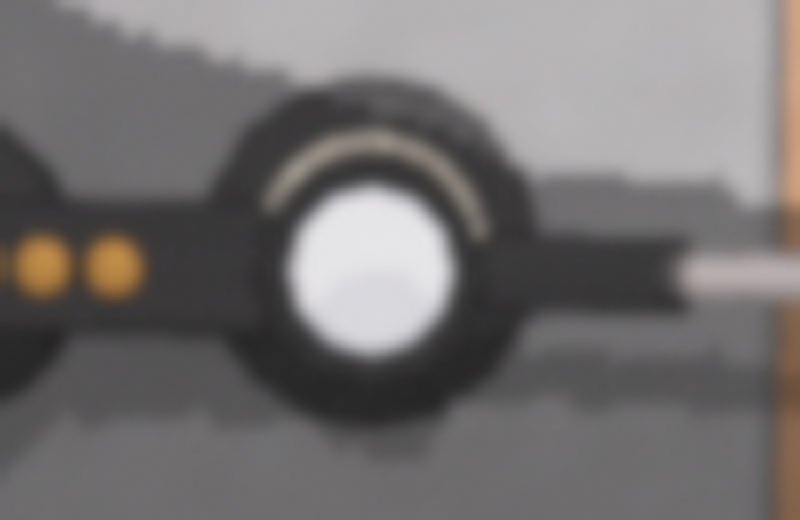

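```bash
python3 - <<'E'
from fit3 import *
c=dict(np.load("c4.npz"))
z=lambda u,v:(2*((u+.5)/3.8-.5+165)+.5,2*((v+.5)/3.8-.5+55)+.5)
obs={k:z(*v) for k,v in dict(c1=(638,440),c0=(640,44),l3=(442,262),i3=(588,264),o3=(750,264),hub=(147,256)).items()}
obs.update(l1=(165.2*2,50.5*2),l2=(175*2,184*2),o2=(140*2,248*2))
obs["c2"]=z(60,451)
for rot in(0,1): v=fit(c,obs,np.r_[Q[:3],0.],rot)
m,W=model(v[:4])
dR=Ro.from_rotvec(v[4:7]).as_matrix();cc=dict(c,R=dR@c["R"],t=dR@c["t"])
print("stage pred 28,42",proj([W([-27,0,28]),W([-27,0,42])],cc), "obs",235+374/8-.5,90+250/8-.5)
E
```

```text
q [ 4.892129e+02 -1.773920e+02 -7.470000e-02 -3.180000e-02  0.000000e+00
  0.000000e+00  0.000000e+00] cost 11.39
{'c1': (np.float64(-0.6), np.float64(0.9)), 'c0': (np.float64(1.6), np.float64(-1.4)), 'l3': (np.float64(0.4), np.float64(-0.5)), 'i3': (np.float64(0.5), np.float64(-0.4)), 'o3': (np.float64(0.6), np.float64(0.3)), 'hub': (np.float64(1.7), np.float64(-0.2)), 'l1': (np.float64(-2.1), np.float64(-0.7)), 'l2': (np.float64(-1.9), np.float64(1.9)), 'o2': (np.float64(-3.1), np.float64(2.3)), 'c2': (np.float64(0.4), np.float64(0.5))}
sd phi 0.0105
q [ 4.899031e+02 -1.768239e+02 -7.620000e-02 -2.980000e-02  2.200000e-03
  2.300000e-03  6.000000e-04] cost 11.19
{'c1': (np.float64(-0.5), np.float64(0.9)), 'c0': (np.float64(1.9), np.float64(-1.5)), 'l3': (np.float64(0.3), np.float64(-0.5)), 'i3': (np.float64(0.4), np.float64(-0.4)), 'o3': (np.float64(0.5), np.float64(0.3)), 'hub': (np.float64(1.6), np.float64(-0.1)), 'l1': (np.float64(-2.1), np.float64(-0.6)), 'l2': (np.float64(-1.8), np.float64(1.9)), 'o2': (np.float64(-2.9), np.float64(2.2)), 'c2': (np.float64(0.6), np.float64(0.2))}
sd phi 0.0109
stage pred 28,42 [[281.21562482 121.04063306]
 [281.21786953 120.99817958]] obs 281.25 120.75
```

```bash
python3 - <<'E'
from h import *
from workcell import *
def st(t):
    s=read_state();print(t,round(s['time_s'],2),s['ee_pos'].round(1),s['force'].round(1))
p4=read_state()['ee_pos'];p4[2]=215
movel(pose(GOAL-.02,back=60,z=200)[0],pose(GOAL-.02)[1],vel=120)
p,r=pose(GOAL-.02,back=45); movel(p,r,vel=120)
p,r=pose(GOAL-.02,back=17); movel(p,r,vel=50); st("near")
p,r=pose(GOAL+.010); movel(p,r,vel=10); st("push")
p,r=pose(GOAL+.010,back=18); movel(p,r,vel=20)
p,r=pose(GOAL+.010,back=45); movel(p,r,vel=80)
p,r=pose(GOAL-.02,back=60,z=200); movel(p,r,vel=120)
movel(p4,r,vel=120);sleep(.3);st("up")
c=camera_params("wrist");im=grab_frame("wrist");np.savez("c5.npz",**c);cv2.imwrite("pics/wrist5.png",im[:,:,::-1])
a=im[55:185,165:375,::-1]
cv2.imwrite("pics/w5z.png",cv2.resize(a,(798,494),interpolation=cv2.INTER_CUBIC))
a=im[90:155,235:335,::-1]
cv2.imwrite("pics/w5zz.png",cv2.resize(a,(800,520),interpolation=cv2.INTER_CUBIC))
E
```

```text
near 16.71 [ 417.3 -151.6  103.9] [-0.1 -0.4 -0.4]
push 17.57 [ 416.4 -158.6  104. ] [ 0.8 -0.3  0.1]
up 20.29 [ 469.3 -107.6  214.9] [-0.1 -0.1 -0.2]
```

View pics/w5z.png

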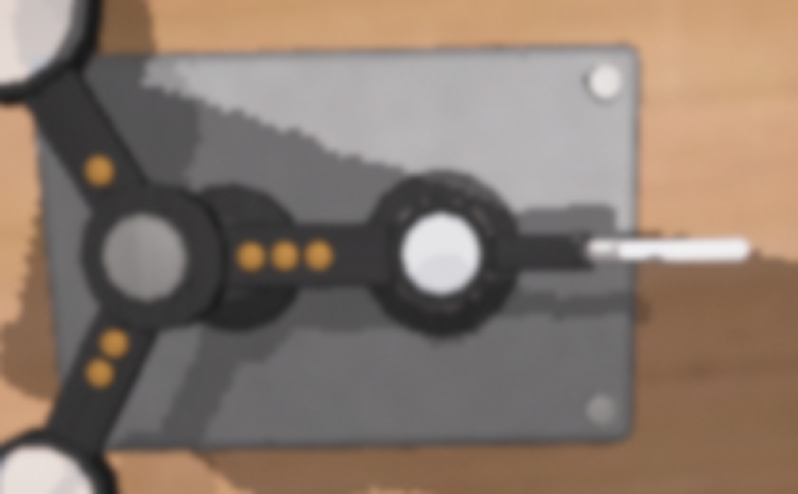

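View pics/w5zz.png

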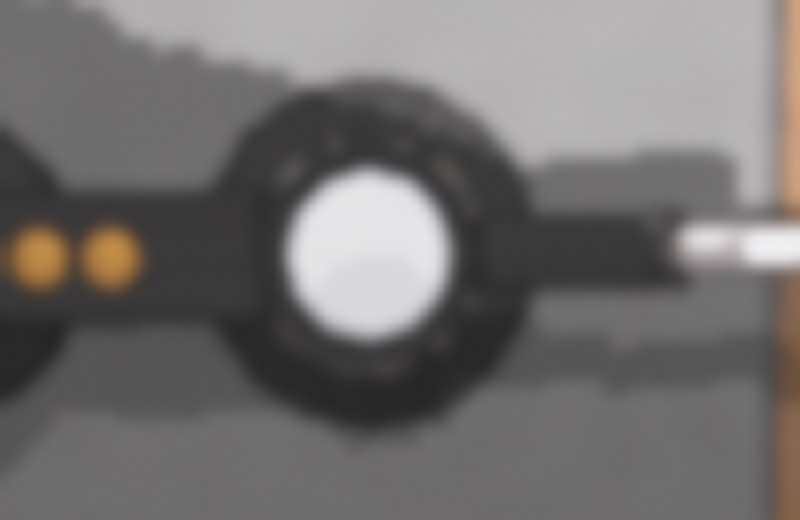

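The three-dot lens is now concentric with the cup and stage: lens at (441,254) in the zoom, with a thin cup rim showing evenly all round. The base edges are where they were before. One last look with the scene camera, then I hand in.

```bash
python3 - <<'E'
from fit3 import *
from workcell import *
c=dict(np.load("c5.npz"))
z=lambda u,v:(2*((u+.5)/3.8-.5+165)+.5,2*((v+.5)/3.8-.5+55)+.5)
obs={k:z(*v) for k,v in dict(c1=(638,440),c0=(640,44),l3=(441,254),i3=(588,249),o3=(750,249),hub=(146,256),c2=(60,451)).items()}
fit(c,obs,np.r_[Q[:3],0.],0)
im=grab_frame("scene");cv2.imwrite("pics/scene5.png",im[:,:,::-1])
d=cv2.absdiff(cv2.imread("pics/scene0.png"),im[:,:,::-1]);cv2.imwrite("pics/diff5.png",np.hstack([im[140:350,170:380,::-1],d[140:350,170:380]]))
E
```

```text
q [ 4.896337e+02 -1.775369e+02 -7.210000e-02 -7.800000e-03  0.000000e+00
 -0.000000e+00 -0.000000e+00] cost 2.83
{'c1': (np.float64(-1.0), np.float64(0.8)), 'c0': (np.float64(0.9), np.float64(-1.6)), 'l3': (np.float64(-0.3), np.float64(-0.4)), 'i3': (np.float64(-0.4), np.float64(0.4)), 'o3': (np.float64(-0.1), np.float64(-0.1)), 'hub': (np.float64(1.0), np.float64(-0.1)), 'c2': (np.float64(0.1), np.float64(0.7))}
sd phi 0.0108
```

View pics/diff5.png

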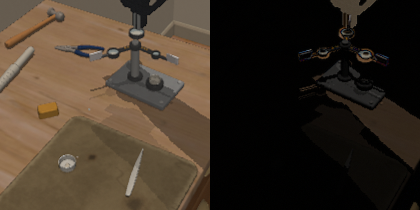

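The difference picture shows only the arm, the turret and shadows; the wax, pliers, dish and tweezers haven't changed.

```bash
python3 -c "
from workcell import *
job_done();print(read_state()['time_s'])"
```

```text
the job is handed in; nothing more can be done
the job is handed in; nothing more can be done
```

The loupe is set to its strongest lens: the three-dot lens sits centred over the silver cup, and the job is handed in. The last robot time I printed was about 20.3 s.

I pushed the small lens's tab with the closed fingertips and turned the turret anticlockwise by about 123°. A look from above showed it still about 0.03 rad short, so I gave it one gentle 0.03 rad nudge and backed off clear.

- **Lens position:** the last fit gives a turret angle of -0.008 ± 0.011 rad, about 0.4 mm at the lens. The cup's rim shows evenly around the lens in the view from above.
- **Forces:** no reading I printed after a push exceeded about 2 N; I did not record the force continuously.
- **Stand and bystanders:** the stand's edges are in the same place in the wrist views before and after the nudge. Comparing the scene camera's first and last pictures shows no movement of the wax, pliers, dish or tweezers.
- **Disagreements:** the fits left errors of 1–3 pixels at the rounded base corners and the outer lenses. The wrist-camera fits also put the stand 1–3 mm from my first estimate, roughly in line with the stated calibration.

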